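Snap the biscuit box shut

TASK

The lid of the biscuit box is on, but all four of its corners are still standing up: press round it with the fingertips, corner by corner, until each has clicked down flush and stays down. Only press; do not lift, tip or shove the box, and leave everything else where it is.

Things in the scene. Friction and masses are not known exactly. Their poses are not given: they have to be found in the camera images.
- biscuit_box: the box, loose, 0.7 to 0.95 kg: a clear rectangular tub of biscuits with a grey one-piece snap lid. The lid is 112 mm (box x) by 164 mm (box y), its corners rounded at 20 mm; the foot about 100 by 150 mm. Origin: centre of the underside, on the worktop; z up. The top of the lid's rim is 66 mm above the origin (a corner that has clicked is level with it). A small lift tab marks the middle of the long -x edge. Yaw within about 0.3 rad of 0, so that -x faces the robot
- lid_centre (a point): middle of the lid, level with the rim's top, 66 mm above the worktop. Only the corners click, pressing here does nothing. A corner gives way under about 10 N of downward push at its press point, so push through and do not stop at the first touch
- press_near_right (a point): where to press the corner at box -x, -y: on the rim's top surface, 6 mm inside the rounded edge; it moves with the corner. Clicked down, it lies at box (-45.9, -71.9, 66) mm; with the corner up it stands 5 to 8 mm higher
- press_near_left (a point): the same for the corner at box -x, +y; clicked down it lies at box (-45.9, +71.9, 66) mm
- press_far_right (a point): the same for the corner at box +x, -y; clicked down it lies at box (+45.9, -71.9, 66) mm
- press_far_left (a point): the same for the corner at box +x, +y; clicked down it lies at box (+45.9, +71.9, 66) mm
- corner_near_right (a joint): angle of the flexing corner at box -x, -y about its fold, a diagonal line in the lid 25 mm inside the press point: 0 = clicked down flush, 0.22 to 0.33 = up, as at the start. It goes down easily to about 0.2; then a springy catch must ride over a bead round the tub. Let go too early, it stays or comes up; past about 0.08 it snaps home and stays. Pressing it again does no harm
- corner_near_left (a joint): the same for the corner at box -x, +y
- corner_far_right (a joint): the same for the corner at box +x, -y
- corner_far_left (a joint): the same for the corner at box +x, +y
- mug: small white cup, 62 mm across, 50 mm high, beside the box on its left (+y); leave it
- lemon: lemon, 76 by 56 by 55 mm, beside the box on its right (-y); leave it
- notebook: dark blue notebook, 210 by 152 by 14 mm, flat at the right of the worktop; leave it
- pen: black pen, 145 mm, lying on the notebook; leave it
- teaspoon: steel teaspoon, 130 mm, at the left of the worktop; leave it
- garlic: garlic bulb, 60 mm, at the left; leave it
- salt_shaker: salt shaker, 44 mm across, 90 mm high, at the left; leave it

How it is judged:
By the outcome, as a careful person would: the job done as asked, in the order asked, and still so for the second after the job is handed in, with the robot touching nothing.
It also fails if it takes over 45 s, if anything falls off the work surface, if the arm or the gripper's body presses on something with over 40 N, if the wrist force passes 120 N, or if a joint passes its speed limit or range.

ROBOT

A 6-joint arm with a two-finger parallel gripper is mounted at the origin on a cart in front of the work surface, level with it; the furniture and walls round the work are solid. World frame = base frame: x ahead of the robot, y to its left, z up, the work surface at z = 0. Lengths are in m, angles in degrees, forces in N, time in s.
With the tool pointing down it reaches from about 0.4 to 0.825 m from the base axis. Payload 7 kg.
Tool frame: the origin (TCP) lies midway between the tips of the shut fingers; the grasp point (between the pads) lies r.grip_depth behind it (r.grip_depth is the distance from the TCP to the grasp point, in m); z points along the fingers, y is the direction in which the jaws open and shut (so a half turn about z gives the same grasp; the last joint's range is limited). The gripper opens to 88 mm and grips with 3 to 60 N. Pads are 19 mm wide; open, the fingers measure 130 mm over their backs; the gripper's body (78 mm by 193 mm) begins 47 mm behind the grasp point.
Start: joints at [82.225, 20.546, 0.682, 0, -70.136, -16.507], TCP at [0.278, 0.615, 0.227] pointing down, gripper open.
Joint ranges: [-176.03, 176.03], [-82.01, 121.73], [-58.28, 71.71], [-173.87, 95.51], [-174.79, -0.11], [-173.66, 173.66]. Speed limits (degrees/s): [136.94, 136.94, 172.46, 180, 180, 180].

INTERFACE

Orientations are given as [roll, pitch, yaw] about the fixed x, y, z axes, in that order (R = Rz(yaw) Ry(pitch) Rx(roll)).
In Python, from plant import r, imaging, close_job gives the robot as it stands.
- The arm moves only by the tool step_arm, never from a script. Its argument "commands" is a list of rows, each a list of 2 entries, a list of its own where there are three numbers: the shift along the tool's x, y, z in mm, then the turn about the tool's z in degrees. In form: [[[x, y, z], twist], ...]. A call has 1 to 20 rows; each row shifts and turns the commanded pose from where the row before left it, along the tool's axes as they then stand; what a row does not reach is not made up. A row lasts 1/8 s, in which the tool goes at most 62.5 mm and 10.7 degrees, less where a joint would pass 70% of its speed; a pose out of reach is approached as far as the arm can. A call with a gripper value outside its range is refused whole. "gripper" is the closure, from 0 (fully open) to 1 (shut), set as the call begins (left out, the last holds). The fingers move at their own pace and stop on an object; "grip_force" is the grip in N (left out, the last holds). Time passes only in rows, so rows that do not move let the fingers close. It gives the time, the measured TCP pose, the force and the opening at its end, in the units of the state.
- r.get_state(): the state, without advancing time (a new reading comes with each control period).
- imaging.capture(name): name is "side" or "top"; returns a dict with "img" (420x560x3 uint8, red, green, blue), "z_map" (420x560 float32, m along the optical axis (not along the pixel's ray), 0 where there is no reading), "vfov" (degrees; the focal length in pixels is half the picture's height over the tangent of half this angle, whatever the lens; pixels are square), "cx", "cy" (the principal point, pixels), "extrinsics" (4x4, takes a point from camera to world coordinates). Camera axes: x right, y down, z forward; pixel columns grow to the right and rows downward; lengths in m; the calibration is good to about 2 mm. A picture is of the moment at which its call begins.
- close_job(): hands the job in, once; it reports no verdict.
The state is a dict: "time_s": time; "joints": joint angles; "qd": joint speeds; "joint_torque": joint torques, N m; "tcp_pos": TCP position; "eef_rot": TCP orientation; "contact_force": force on the tool from outside, world axes, zero at the start; "moment": the same for the moment, N m; "gripper_width": finger opening in m.
Only numpy, scipy, OpenCV 4.12 (cv2) and the standard library are available. Lean on these libraries where they do the work, as an engineer would, in place of code of your own. Each camera call takes 0.05 s, during which the arm holds its last target.

## Working session

There is one attempt and no reset: what is moved stays moved. The work goes in short steps, Python scripts to look and compute and a tool call to move; the robot and the scene stay as the last step left them, time stands still between calls to the robot, and variables do not carry over. Pictures are saved under pics/ and viewed, and the job is handed in when it is done.

Besides the shell and the picture viewer there is one more tool, called after "Call:" as a command line: name --argument value ..., lists and objects as JSON in quotes. step_arm: Moves the arm, as the interface text tells. Its arguments: {"type":"object","properties":{"commands":{"type":"array","items":{"type":"array"}},"gripper":{"type":"number"},"grip_force":{"type":"number"}},"required":["commands"]}

```bash
mkdir -p pics; python3 - <<'E'
from plant import r, imaging
import cv2,numpy as np
print(r.get_state(), r.grip_depth)
for n in("top","side"):
    c=imaging.capture(n); cv2.imwrite(f"pics/{n}0.png",c["img"][:,:,::-1]); np.savez(f"{n}0.npz",**c)
    print(n,c["vfov"],c["cx"],c["cy"],c["extrinsics"])
E
```

```text
{'time_s': 0.0, 'joints': array([ 8.22244502e+01,  2.05898521e+01,  6.34100451e-01, -1.97373648e-02,
       -7.01359397e+01, -1.65082523e+01]), 'qd': array([0.07632174, 0.06249985, 0.03255859, 0.09598579, 0.0377327 ,
       0.0074863 ]), 'joint_torque': array([-1.28293336e-04, -5.82719064e+01,  2.93063235e+01,  6.99720696e+00,
        7.16366252e-03, -1.52031243e-04]), 'tcp_pos': array([0.2774096 , 0.61482589, 0.22564424]), 'eef_rot': array([ 1.79906815e+02, -8.26720851e-03, -2.42905168e+01]), 'contact_force': array([-0.40080885,  0.387424  ,  0.45609381]), 'moment': array([-0.06046271,  0.01002048, -0.00126307]), 'gripper_width': 0.08738392044769103} 0.0188
top 45.025890439141065 284.4715170967104 211.1217186466273 [[-0.00683579 -0.98936744  0.14527674  0.32055371]
 [-0.99995411  0.00773825  0.00564776  0.05863708]
 [-0.00671189 -0.14523147 -0.98937494  1.5427705 ]
 [ 0.          0.          0.          1.        ]]
side 50.766869916032505 275.642749796792 213.84963398317527 [[ 0.9130405  -0.16385934  0.37350656 -0.07445956]
 [-0.4078485  -0.37594942  0.83205867 -1.28345874]
 [ 0.00407899 -0.91203736 -0.41008684  0.7315125 ]
 [ 0.          0.          0.          1.        ]]
```

View pics/top0.png

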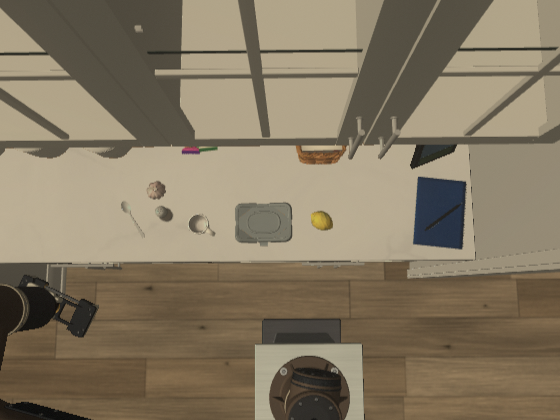

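View pics/side0.png

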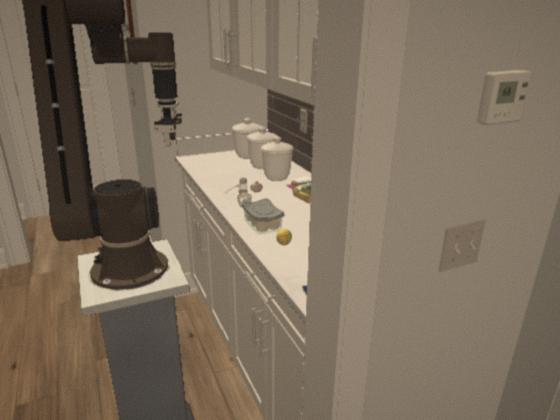

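The top view shows the grey lid at about (264,222), with its tab at (264,244), the mug at (199,224) and the lemon at (321,220). The upper cabinets begin beyond row 145. Next I'll measure the lid.

```bash
cat > h.py <<'E'
import numpy as np,cv2
def load(f):
    return dict(np.load(f))
def f_of(c): return c["img"].shape[0]/2/np.tan(np.radians(float(c["vfov"]))/2)
def cloud(c):
    f=f_of(c); H,W=c["z_map"].shape; u,v=np.meshgrid(np.arange(W),np.arange(H)); z=c["z_map"]
    P=np.stack([(u-c["cx"])/f*z,(v-c["cy"])/f*z,z],-1); E=c["extrinsics"]
    return P@E[:3,:3].T+E[:3,3]
def ray(c,u,v,h):
    f=f_of(c);E=c["extrinsics"]; d=E[:3,:3]@np.array([(u-c["cx"])/f,(v-c["cy"])/f,1]); o=E[:3,3]
    return o+d*(h-o[2])/d[2]
def proj(c,P):
    f=f_of(c);E=c["extrinsics"]; p=E[:3,:3].T@(np.array(P)-E[:3,3]); return p[0]/p[2]*f+c["cx"],p[1]/p[2]*f+c["cy"]
E
python3 - <<'E'
from h import *
c=load("top0.npz"); X=cloud(c)
roi=np.zeros(X.shape[:2],bool); roi[190:255,225:303]=1
m=(roi&(X[...,2]>.05)&(X[...,2]<.09)).astype(np.uint8)
n,l,s,ce=cv2.connectedComponentsWithStats(m); k=1+np.argmax(s[1:,4]); mm=l==k; print(s[k],ce[k])
P=X[mm]; print(P.min(0),P.max(0),np.median(P,0))
pt=cv2.findContours((mm*255).astype(np.uint8),0,1)[0]; pt=max(pt,key=len)
Q=np.array([ray(c,u,v,.068)[:2] for u,v in pt[:,0]],np.float32)
print(cv2.minAreaRect(Q*1000))
print(np.round(X[200:250:3,232:296:5,2]*1000).astype(int))
big=cv2.resize(c["img"][180:270,215:345,::-1],None,fx=6,fy=6,interpolation=cv2.INTER_CUBIC); cv2.imwrite("pics/b0.png",big)
s_=load("side0.npz"); cv2.imwrite("pics/b1.png",cv2.resize(s_["img"][165:255,220:340,::-1],None,fx=6,fy=6,interpolation=cv2.INTER_CUBIC))
# neighbours' heights
for nm,(a,b,cc,d) in dict(mug=(205,245,180,222),lemon=(205,240,308,340)).items():
    q=X[a:b,cc:d].reshape(-1,3); q=q[q[:,2]>.015]; print(nm,q.min(0),q.max(0))
E
```

```text
[ 235  203   57   43 2191] [263.15974441 222.95435874]
[0.43858262 0.04769301 0.05024645] [0.56345093 0.21372432 0.0833752 ] [0.50272257 0.13024142 0.06613153]
((499.5699462890625, 129.89576721191406), (123.85738372802734, 165.02992248535156), 0.4213407039642334)
[[  -1   -3   -4   -2    1    2   -3    1    0    0   -2   -5    0]
 [  -2   -6    6    1   -3   -1   -3   -3   61   71   72   64    1]
 [  -1   83 1543   71   67   57   66   64   66   68   65   69   -3]
 [   3   73   69   65   66   65   62   63   68   75   71   77   -2]
 [   2   72   70   66   65   66   67   71   64   64   62   72   -6]
 [  -7   71   72   65   64   66   63   63   67   65   64   68    1]
 [   3   61   66   73   64   66   71   71   70   62   63   63    2]
 [  -1   67   60   69   70   65   69   61   66   67   66   66   -2]
 [   4   68   60   69   64   68   71   62   66   68   66   68   -3]
 [   3   66   73   74   66   66   64   67   66   72   61   11    0]
 [  -3   69   64   61   68   65   69   63   72   66   65   67    0]
 [   0   74   63   62   65   59   73   65   63   67   64   71   -5]
 [  -5   72   73   68   63   63   69   61   56   66   63   71   -3]
 [  -5   79   68   65   66    0   72   65   65   69   68   75    1]
 [   0   -5   64   58   63   -3   50   50   56   59   62    1    2]
 [  -3    0   -2    8   -1   -2   54   55   -2    1    5    4   -5]
 [   1    3   -4   -1   -7   -5    3    2   -2    5   -1   -2   -5]]
mug [0.32055371 0.05863708 0.01510652] [0.53421539 0.35546405 1.5427705 ]
lemon [ 0.32055371 -0.07563043  0.02380246] [0.54262674 0.05863708 1.5427705 ]
```

```bash
python3 - <<'E'
from h import *
c=load("top0.npz"); X=cloud(c)
# cabinets: low points over the counter
for v in range(100,260,8): print(v,np.round(X[v,[150,200,264,320,380]][:,[0,2]],2).tolist())
E
```

```text
100 [[0.62, 0.75], [0.72, 0.48], [0.62, 0.74], [0.72, 0.48], [0.62, 0.74]]
108 [[0.62, 0.71], [0.71, 0.48], [0.62, 0.7], [0.7, 0.48], [0.62, 0.7]]
116 [[0.62, 0.67], [0.69, 0.48], [0.62, 0.66], [0.68, 0.49], [0.62, 0.66]]
124 [[0.62, 0.63], [0.67, 0.48], [0.62, 0.62], [0.67, 0.48], [0.62, 0.61]]
132 [[0.62, 0.57], [0.64, 0.53], [0.62, 0.57], [0.64, 0.52], [0.62, 0.56]]
140 [[0.62, 0.52], [0.62, 0.52], [0.62, 0.51], [0.62, 0.51], [0.62, 0.52]]
148 [[0.75, 0.0], [0.73, 0.06], [0.75, -0.0], [0.71, 0.14], [0.6, 0.52]]
156 [[0.72, 0.0], [0.72, -0.0], [0.72, -0.0], [0.69, 0.13], [0.58, 0.52]]
164 [[0.7, 0.0], [0.7, 0.0], [0.7, -0.01], [0.69, 0.01], [0.69, 0.01]]
172 [[0.67, 0.0], [0.67, -0.0], [0.67, -0.0], [0.67, -0.0], [0.66, 0.01]]
180 [[0.65, -0.0], [0.65, 0.0], [0.64, 0.0], [0.64, 0.0], [0.64, -0.01]]
188 [[0.61, 0.04], [0.62, 0.0], [0.62, -0.0], [0.62, 0.0], [0.62, 0.0]]
196 [[0.59, 0.03], [0.6, -0.0], [0.59, 0.0], [0.59, -0.0], [0.59, -0.0]]
204 [[0.57, -0.0], [0.57, -0.0], [0.56, 0.06], [0.57, -0.0], [0.57, -0.0]]
212 [[0.55, 0.0], [0.55, -0.0], [0.54, 0.07], [0.54, 0.04], [0.54, 0.0]]
220 [[0.52, -0.0], [0.52, 0.0], [0.51, 0.07], [0.51, 0.05], [0.52, -0.0]]
228 [[0.5, -0.0], [0.5, 0.0], [0.49, 0.07], [0.49, 0.04], [0.49, -0.0]]
236 [[0.47, -0.01], [0.47, -0.0], [0.46, 0.06], [0.47, -0.0], [0.47, 0.0]]
244 [[0.45, -0.0], [0.45, -0.01], [0.44, 0.06], [0.45, -0.0], [0.44, 0.0]]
252 [[0.42, 0.0], [0.42, 0.0], [0.42, 0.01], [0.42, 0.0], [0.42, 0.01]]
```

View pics/b0.png

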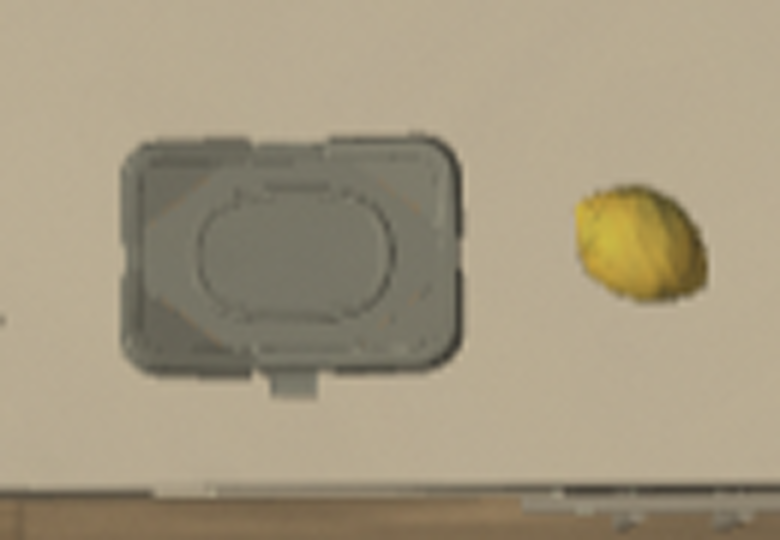

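View pics/b1.png

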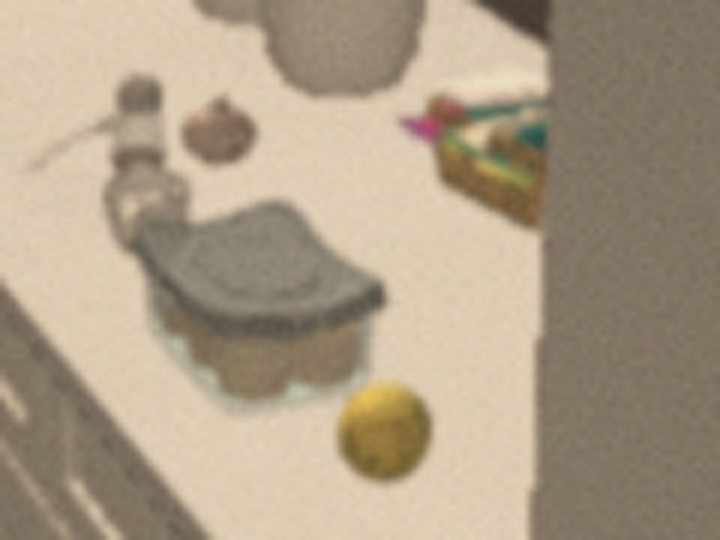

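```bash
cat >> h.py <<'E'
def lidrect(c,h=.066,save=None):
    img=c["img"][:,:,::-1]; big=cv2.resize(img[190:256,222:306],None,fx=8,fy=8,interpolation=cv2.INTER_CUBIC)
    lab=cv2.cvtColor(big,cv2.COLOR_BGR2HSV)
    # lid is darker and less warm than the worktop
    m=((lab[...,2]<150)).astype(np.uint8)*255
    m=cv2.morphologyEx(m,cv2.MORPH_OPEN,np.ones((80,80)))
    pt=max(cv2.findContours(m,0,1)[0],key=cv2.contourArea)
    if save is not None: cv2.drawContours(big,[pt],-1,(0,0,255),1); cv2.imwrite(save,big)
    Q=np.array([ray(c,222+(u+.5)/8-.5,190+(v+.5)/8-.5,h)[:2] for u,v in pt[:,0]],np.float32)
    return Q
E
python3 - <<'E'
from h import *
c=load("top0.npz"); 
for h in(.066,.072):
  Q=lidrect(c,h,"pics/m0.png"); print(h,cv2.minAreaRect(Q*1000), Q.min(0),Q.max(0))
# side lines yaw
X=cloud(c)
Q=lidrect(c,.07)
for ax,s in((0,1),(0,-1),(1,1),(1,-1)):
  cen=np.array([.502,.130]); q=Q-cen; half=[.056,.082]
  o=1-ax; sel=(q[:,ax]*s>half[ax]-.012)&(abs(q[:,o])<half[o]-.022)
  a=np.polyfit(q[sel,o],q[sel,ax],1); print(ax,s,sel.sum(),np.degrees(a[0]),a[1]+cen[ax])
E
```

```text
0.066 ((504.4519958496094, 129.29794311523438), (118.86428833007812, 167.8132781982422), 0.4244218170642853) [0.444868   0.04545226] [0.5640328  0.21353252]
0.072 ((503.704833984375, 129.01084899902344), (118.38136291503906, 167.13145446777344), 0.4244144856929779) [0.4443629  0.04550583] [0.56304353 0.2129032 ]
0 1 325 -0.8057317820076301 0.5617511475898923
0 -1 332 -0.6033655880243697 0.4456516231373653
1 1 185 0.3470259686647956 0.21222885109691716
1 -1 184 0.43726861909382464 0.04597541350294315
```

View pics/m0.png

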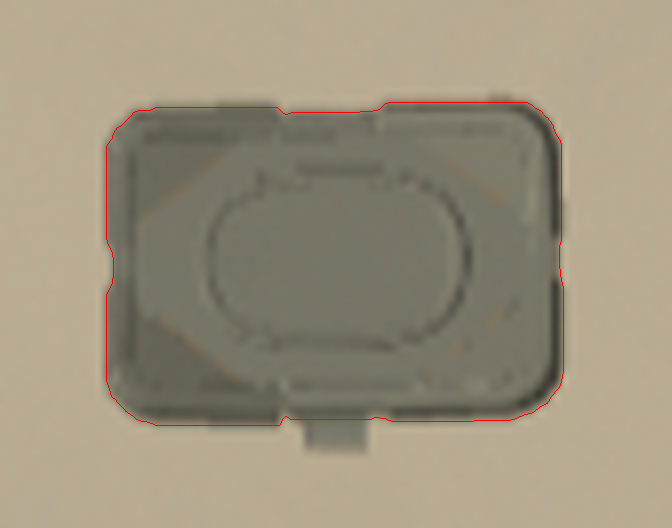

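Box: centre about (0.503, 0.1295), yaw about 0.5°. I'll square up the tool, shut the fingers and move over the near-left corner.

Call:
step_arm --commands '[[[0,0,0],-8.1],[[0,0,0],-8.1],[[0,0,0],-8.1],[[15,34.5,6],0],[[15,34.5,6],0],[[15,34.5,6],0],[[15,34.5,6],0],[[15,34.5,6],0],[[15,34.5,6],0],[[15,34.5,6],0],[[15,34.5,6],0],[[15,34.5,6],0],[[15,34.5,6],0],[[15,34.5,6],0],[[15,34.5,6],0],[[0,0,0],0],[[0,0,0],0]]' --gripper 1 --grip_force 20

```text
time_s: 2.22
tcp_pos: [0.4578, 0.2013, 0.1546]
eef_rot: [-180.0, 0.0, -0.0]
contact_force: [-0.5, -0.3, 0.2]
gripper_width: 0.0002
```

Call:
step_arm --commands '[[[0,0,30],0],[[0,0,30],0],[[0,0,10],0],[[0,0,0],0]]'

```text
time_s: 2.72
tcp_pos: [0.4576, 0.2018, 0.0845]
eef_rot: [180.0, 0.0, 0.1]
contact_force: [0.7, -0.3, -0.1]
gripper_width: 0.0005
```

```bash
python3 - <<'E'
from h import *
from plant import r,imaging
for n,(a,b,cc,d) in dict(top=(180,270,215,345),side=(145,255,210,340)).items():
    c=imaging.capture(n); im=cv2.resize(c["img"][a:b,cc:d,::-1],None,fx=6,fy=6,interpolation=cv2.INTER_CUBIC).copy()
    p=r.get_state()["tcp_pos"]; pts=[p]+[[.4565,.201,.072],[.4577,.0572,.072],[.5495,.058,.072],[.5483,.2018,.072]]
    for i,q in enumerate(pts):
        u,v=proj(c,q); cv2.circle(im,(int((u-cc+.5)*6),int((v-a+.5)*6)),4,(0,0,255) if i else (0,255,0),1)
    cv2.imwrite(f"pics/{n}1.png",im[:600,:800])
print(p)
E
```

```text
[0.45823891 0.20213654 0.08552084]
```

View pics/top1.png

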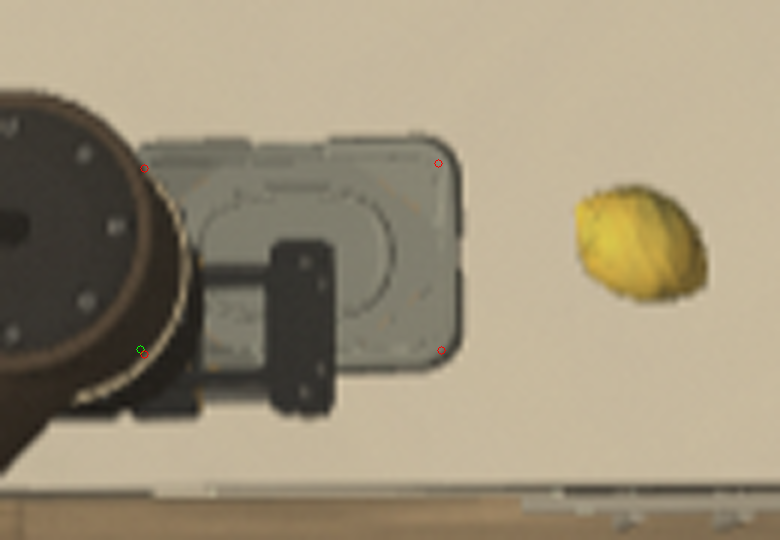

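View pics/side1.png

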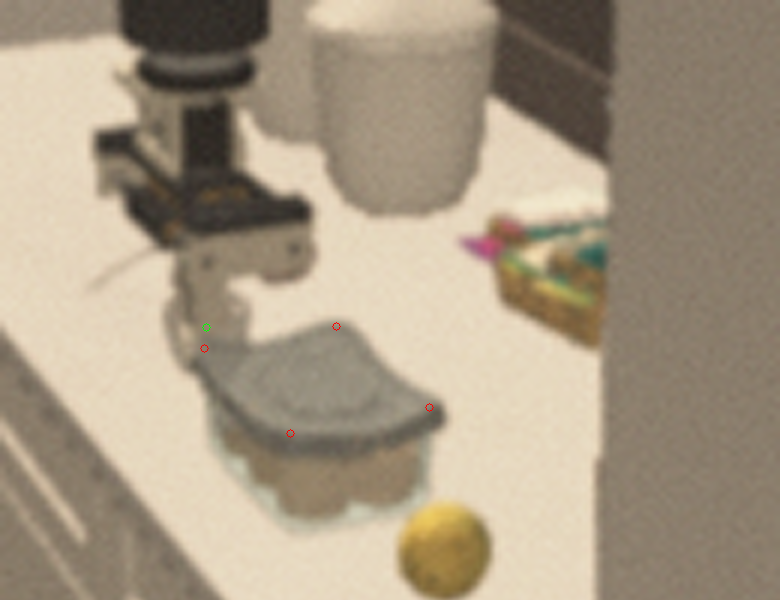

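The projected press points (red) sit on the four corner rims in both views, and the shut fingertip is above the near-left corner. Pressing it down.

Call:
step_arm --commands '[[[0,0,4],0],[[0,0,3],0],[[0,0,3],0],[[0,0,2],0],[[0,0,2],0],[[0,0,2],0]]'

```text
time_s: 3.58
tcp_pos: [0.4578, 0.2016, 0.0688]
eef_rot: [-180.0, -0.0, 0.0]
contact_force: [-5.5, 1.7, 8.0]
gripper_width: 0.0001
```

Call:
step_arm --commands '[[[0,0,1],0],[[0,0,1],0],[[0,0,1],0]]'

```text
time_s: 3.95
tcp_pos: [0.4579, 0.2013, 0.0659]
eef_rot: [180.0, -0.0, 0.0]
contact_force: [-5.5, 0.4, 13.3]
gripper_width: 0.0005
```

Call:
step_arm --commands '[[[0,0,1],0],[[0,0,1],0]]'

```text
time_s: 4.2
tcp_pos: [0.458, 0.2014, 0.0654]
eef_rot: [180.0, -0.0, 0.1]
contact_force: [-11.6, -1.3, 32.8]
gripper_width: 0.0006
```

Solid bottoming at 65.4 mm with 33 N. I'll lift, move to the near-right hover and look.

Call:
step_arm --commands '[[[0,0,-5],0],[[0,0,-20],0],[[0,36,0],0],[[0,36,0],0],[[0,36,0],0],[[0,36,0],0],[[0,0,0],0],[[0,0,0],0]]'

```text
time_s: 5.2
tcp_pos: [0.458, 0.0573, 0.0885]
eef_rot: [180.0, -0.0, -0.0]
contact_force: [-0.7, -0.3, -0.1]
gripper_width: 0.0003
```

```bash
cat > look.py <<'E'
import sys
from h import *
from plant import r,imaging
k=sys.argv[1]; ims=[]
for n,(a,b,cc,d) in dict(top=(185,260,220,310),side=(165,255,220,328)).items():
    c=imaging.capture(n); np.savez(f"{n}{k}.npz",**c)
    im=cv2.resize(c["img"][a:b,cc:d,::-1],None,fx=7,fy=7,interpolation=cv2.INTER_CUBIC)
    cv2.imwrite(f"pics/{n}{k}.png",im[:600,:800])
print(r.get_state()["tcp_pos"],r.get_state()["contact_force"],r.get_state()["time_s"])
E
python3 look.py 2
```

```text
[0.45800144 0.05788226 0.08852509] [-0.31572789 -0.07125103 -0.16174451] 5.3
```

View pics/top2.png

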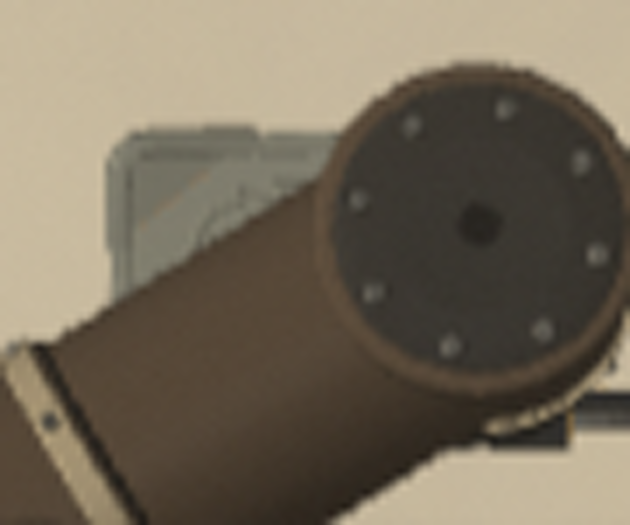

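View pics/side2.png

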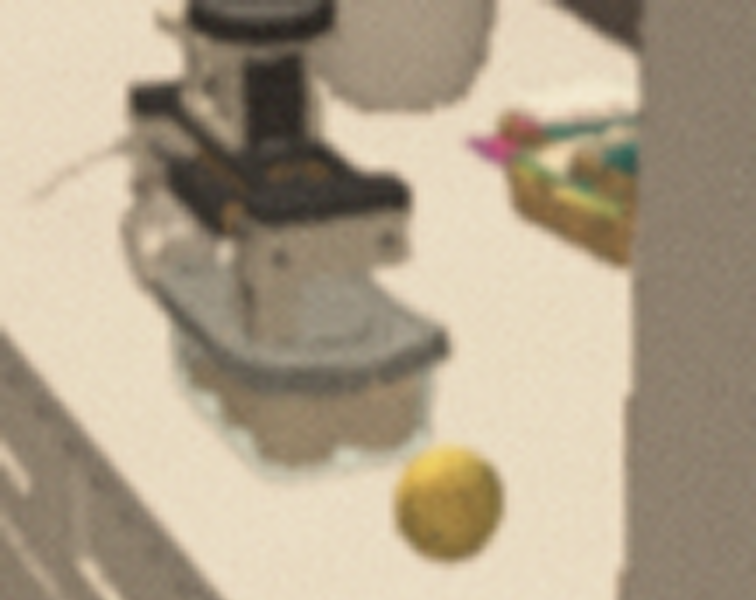

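The top view is mostly hidden by the wrist. In the side view the box appears not to have moved, and the fingertip is over the near-right corner at about (265,330). Pressing.

Call:
step_arm --commands '[[[0,0,6],0],[[0,0,4],0],[[0,0,3],0],[[0,0,2],0],[[0,0,2],0],[[0,0,2],0],[[0,0,1],0],[[0,0,1],0],[[0,0,1],0],[[0,0,1],0]]'

```text
time_s: 6.55
tcp_pos: [0.4582, 0.0575, 0.0659]
eef_rot: [-180.0, -0.0, 0.0]
contact_force: [-4.2, 1.1, 12.6]
gripper_width: 0.0003
```

Call:
step_arm --commands '[[[0,0,1],0],[[0,0,1],0]]'

```text
time_s: 6.8
tcp_pos: [0.4583, 0.0574, 0.0653]
eef_rot: [180.0, -0.1, 0.1]
contact_force: [-11.3, -0.6, 33.3]
gripper_width: 0.0008
```

Same firm stop at 65.3 mm and 33 N. Next is far-right: lift, move +92 mm in x, then press.

Call:
step_arm --commands '[[[0,0,-5],0],[[0,0,-20],0],[[30,0,0],0],[[31,0,0],0],[[31,0,0],0],[[0,0,0],0],[[0,0,0],0]]'

```text
time_s: 7.68
tcp_pos: [0.5491, 0.0571, 0.088]
eef_rot: [180.0, 0.1, -0.0]
contact_force: [0.2, -0.3, 0.1]
gripper_width: 0.0002
```

```bash
python3 look.py 3
```

```text
[0.548942   0.05726324 0.08844684] [-0.71191737  0.35432389  0.31535032] 7.775
```

View pics/top3.png

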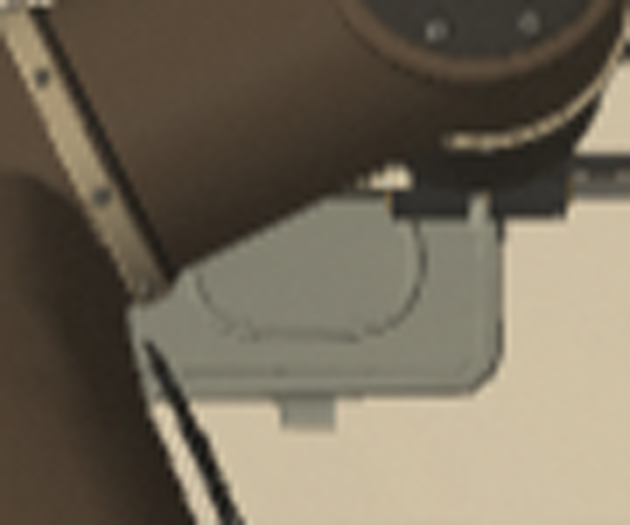

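View pics/side3.png

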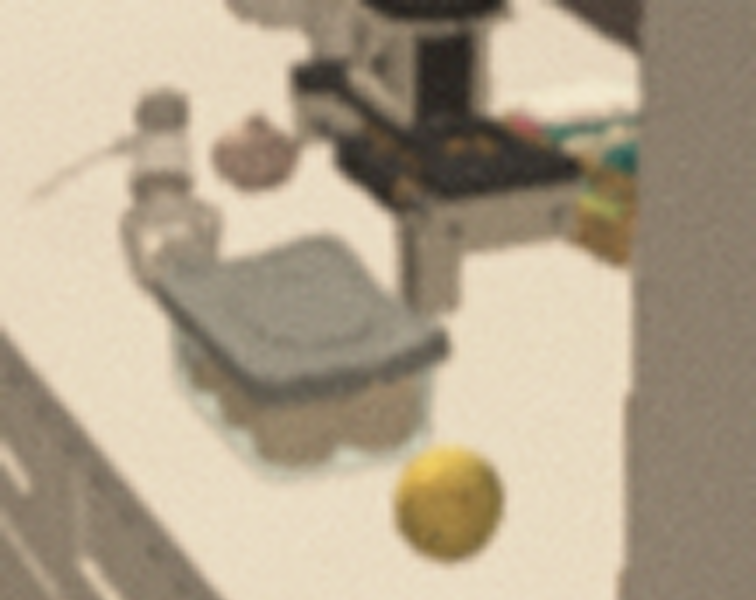

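The near edge is now straight and flush in the top view, at about row 385, with no raised corner seams. The far corners are still up. Pressing far-right.

Call:
step_arm --commands '[[[0,0,6],0],[[0,0,4],0],[[0,0,3],0],[[0,0,2],0],[[0,0,2],0],[[0,0,2],0],[[0,0,1],0],[[0,0,1],0],[[0,0,1],0],[[0,0,1],0]]'

```text
time_s: 9.02
tcp_pos: [0.5496, 0.0574, 0.0659]
eef_rot: [180.0, 0.0, 0.0]
contact_force: [-4.4, 0.1, 13.7]
gripper_width: 0.0005
```

Call:
step_arm --commands '[[[0,0,1],0],[[0,0,1],0]]'

```text
time_s: 9.28
tcp_pos: [0.5502, 0.0574, 0.0655]
eef_rot: [180.0, -0.1, 0.1]
contact_force: [-6.6, -1.2, 26.3]
gripper_width: 0.0006
```

Call:
step_arm --commands '[[[0,0,-5],0],[[0,0,-20],0],[[0,-36,0],0],[[0,-36,0],0],[[0,-36,0],0],[[0,-36,0],0],[[0,0,0],0],[[0,0,0],0]]'

```text
time_s: 10.28
tcp_pos: [0.549, 0.2011, 0.088]
eef_rot: [180.0, 0.1, 0.0]
contact_force: [-0.3, 0.1, -0.2]
gripper_width: 0.0004
```

Call:
step_arm --commands '[[[0,0,6],0],[[0,0,4],0],[[0,0,3],0],[[0,0,2],0],[[0,0,2],0],[[0,0,2],0],[[0,0,1],0],[[0,0,1],0],[[0,0,1],0],[[0,0,1],0]]'

```text
time_s: 11.52
tcp_pos: [0.5496, 0.2013, 0.066]
eef_rot: [180.0, 0.0, 0.0]
contact_force: [-5.1, -0.6, 12.6]
gripper_width: 0.0007
```

Call:
step_arm --commands '[[[0,0,1],0],[[0,0,1],0]]'

```text
time_s: 11.78
tcp_pos: [0.5501, 0.2015, 0.0656]
eef_rot: [-180.0, -0.1, 0.1]
contact_force: [-7.5, -1.5, 24.2]
gripper_width: 0.0006
```

All four corners bottomed out. I'll lift and retreat out of view.

Call:
step_arm --commands '[[[0,0,-5],0],[[0,0,-25],0],[[0,0,-40],0],[[0,0,-40],0],[[0,0,-40],0],[[-12,-40,0],0],[[-20,-40,0],0],[[-20,-40,0],0],[[-20,-40,0],0],[[-20,-40,0],0],[[-20,-40,0],0],[[-20,-40,0],0],[[-20,-40,0],0],[[-20,-40,0],0],[[-20,-20,0],0],[[0,0,0],0],[[0,0,0],0]]'

```text
time_s: 13.9
tcp_pos: [0.3575, 0.5807, 0.213]
eef_rot: [179.9, 0.0, 0.0]
contact_force: [0.3, 0.2, 0.6]
gripper_width: 0.0001
```

```bash
python3 look.py 4; python3 - <<'E'
from h import *
for k in(0,4):
  c=load(f"top{k}.npz"); Q=lidrect(c); print(k,cv2.minAreaRect(Q*1000))
  X=cloud(c)
  for p in [[.4565,.201],[.4577,.0572],[.5495,.058],[.5483,.2018],[.503,.13]]:
    d=np.hypot(X[...,0]-p[0],X[...,1]-p[1]); q=X[(d<.009)&(X[...,2]>.05)&(X[...,2]<.1)]; print("  ",p,len(q),np.median(q[:,2]).round(4))
a,b=[load(f"top{k}.npz")["img"].astype(int) for k in(0,4)]
m=(abs(a-b).max(2)>40).astype(np.uint8)[150:260]; print(cv2.connectedComponentsWithStats(m)[2])
E
```

```text
[0.35808837 0.58048343 0.21344518] [ 0.09915774 -0.73117616  0.77678981] 14.0
0 ((504.4519958496094, 129.29794311523438), (118.86428833007812, 167.8132781982422), 0.4244218170642853)
   [0.4565, 0.201] 28 0.0737
   [0.4577, 0.0572] 29 0.0714
   [0.5495, 0.058] 29 0.0723
   [0.5483, 0.2018] 29 0.0721
   [0.503, 0.13] 29 0.0666
4 ((503.9444580078125, 128.95213317871094), (115.16749572753906, 164.82296752929688), 0.4141750931739807)
   [0.4565, 0.201] 26 0.0654
   [0.4577, 0.0572] 23 0.0646
   [0.5495, 0.058] 23 0.0645
   [0.5483, 0.2018] 28 0.0656
   [0.503, 0.13] 30 0.0678
[[    0     0   560   110 60377]
 [  249    53     7     1     7]
 [  270    53     3     1     3]
 [  283    52     2     1     2]
 [  286    53     6    16    21]
 [  239    54     1     1     1]
 [  236    56     1     1     1]
 [  235    58     1     2     2]
 [  235    66     1     4     4]
 [  291    75     1     5     5]
 [  235    85     6     7     9]
 [  288    86     4     5     8]
 [    0    90   114    20  1135]
 [  273    91     8     2    16]
 [  248    92     9     1     9]]
```

View pics/top4.png

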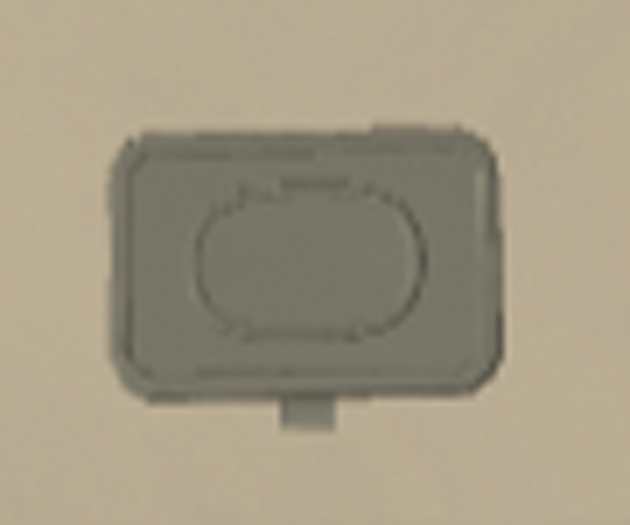

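View pics/side4.png

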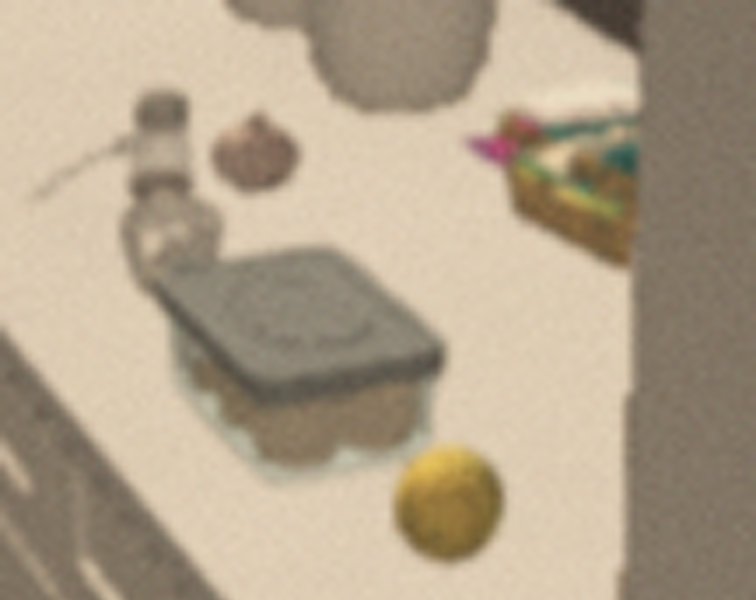

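The lid is flat in both views. All four corners read about 65 mm (they were 71–74 mm), the box hasn't moved, and nothing else changed. Handing in.

```bash
python3 -c "
from plant import close_job
print(close_job())"
```

```text
the job is handed in; nothing more can be done
None
```

All four corners of the lid are pressed down flush, and the job is handed in after about 14 s of robot time. I pressed with the shut fingertips in this order: near-left, near-right, far-right, far-left. Each press went straight down until it stopped firmly at about 65.5 mm, at 24–33 N.

- **Corners:** after the arm had moved clear, depth at the four press points read 64.5–65.6 mm. They read 71–74 mm at the start, and flush is 66 mm. Both camera views show a flat lid with no raised seams.
- **Box position:** the lid centre read within about 1 mm of where it started, and its yaw was unchanged. That is within the 2 mm camera calibration.
- **Other things:** comparing the worktop area of the top view before and after, only the lid's edges and the robot arm's own area differed.

No check failed. There was a sideways force of up to about 12 N while pressing, but it did not visibly move the box.

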